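Make up two case kits

ROBOT

A 6-joint arm with a two-finger parallel gripper is mounted at the origin on the work surface; the furniture and walls round the work are solid. World frame = base frame: x ahead of the robot, y to its left, z up, the work surface at z = 0. Lengths are in mm, angles in rad, forces in N, time in s.
With the tool pointing down it reaches from about 300 to 825 mm from the base axis. Payload 5.4 kg.
Tool frame: the origin (TCP) lies at the very end of the fingers, on their centre line; the grasp point (between the pads) lies manip.grip_point_offset behind it (manip.grip_point_offset is the distance from the TCP to the grasp point, in mm); z points along the fingers, y is the line along which they close (so a half turn about z gives the same grasp; the last joint's range is limited). The gripper opens to 92 mm and grips with 3 to 60 N. Pads are 20 mm wide; open, the fingers measure 128 mm over their backs; the gripper's body (75 mm by 189 mm) begins 69 mm behind the grasp point.
Start: joints at [-1.505, 0.158, 1.597, -0, 1.386, -0.21], TCP at [156.559, -553.259, 193.501] pointing down, gripper open.
Joint ranges: [-2.91, 2.91], [-0.94, 2.29], [0.18, 2.7], [-1.29, 4.43], [0.17, 2.64], [-3, 3]. Speed limits (rad/s): [2.57, 2.57, 3.14, 3.14, 3.14, 3.14].

INTERFACE

Orientations are given as a 3x3 rotation matrix whose columns are the frame's x, y, z axes.
In Python, from rig import manip, imaging gives the robot as it stands.
- The arm moves only by the shell command python3 -m crank 'ROWS' [OPENING] [FORCE]. ROWS is JSON, a list that holds one entry, the list of rows, each a list of 6 numbers: the shift along the tool's x, y, z in mm, then the turn, a rotation vector about the tool's x, y, z in degrees. A call has 1 to 8 rows; each row shifts and turns the commanded pose from where the row before left it, along the tool's axes as they then stand; what a row does not reach is not made up. A row lasts 1/8 s, in which the tool goes at most 62.5 mm and 10.7 degrees, less where a joint would pass 70% of its speed; a pose out of reach is approached as far as the arm can. A call is refused whole if a number of a shift passes 62.5 or a number of a turn 10.7, either way. A call with a gripper value outside its range is refused whole. OPENING is the closure in counts, from 0 (fully open) to 255 (shut), set as the call begins (- or left out, the last holds). The fingers move at their own pace and stop on an object; FORCE is the grip in N (left out, the last holds). Time passes only in rows, so rows that do not move let the fingers close. It gives the time, the measured TCP pose, the force, the opening and the grip force at its end, in the units of the state.
- manip.read_state(): the state, without advancing time (a new reading comes with each control period).
- imaging.camera(name): name is "side" or "top"; returns a dict with "color" (480x640x3 uint8, blue, green, red), "fx", "fy", "cx", "cy" (pixels), "eye" and "attitude" of the camera in the world. Camera axes: x right, y down, z forward; pixel columns grow to the right and rows downward; lengths in mm; the calibration is good to about 2 mm. A picture is of the moment at which its call begins. There is no depth.
- manip.hand_in(): hands the job in; it is judged then, once.
The state is a dict: "time": time; "joints": joint angles; "joint_velocities": joint speeds; "effort": joint torques, N m; "eef_pos": TCP position; "tool_rot": TCP orientation; "contact_force": force on the tool from outside, world axes, zero at the start; "ft_torque": the same for the moment, N m; "grip_width": opening from 0.0 (shut) to 1.0 (fully open); "grip_force": force on a finger pad.
Only numpy, scipy, OpenCV 4.12 (cv2) and the standard library are available. Lean on these libraries where they do the work, as an engineer would, in place of code of your own. Each camera call takes 0.05 s, during which the arm holds its last target. There are 200 camera calls.

TASK

Make up the two case kits in their pans: blue pan, the crown case, with the yellow cast in the large square pocket, the small grey specimen in the rectangular pocket and the dropper bottle in the small round pocket; green pan, the denture case, with the pink denture in the rectangular pocket and the white-lidded jar in the round one. Set everything upright and flat on the pocket floors, and leave the white plaster cast where it stands.

Things in the scene. Friction and masses are not known exactly. Their poses are not given: they have to be found in the camera images.
- pan_blue: Blue case pan, dark grey pocket floors, fixed: block 120 (x) x 160 (y) x 10 mm high, origin at the centre of its underside, pull tab with blank label 15 mm out at -x. Pockets 5 mm deep (floor 5 mm, rim 10 mm above origin), centres in its own frame: large square 68 (x) x 70 (y) mm at x 0, y +32; small rectangle 48 (x) x 52 (y) at x -29, y -41; small round, diameter 50, at x +29, y -41 mm.
- pan_green: Green case pan, dark grey pocket floors, fixed: block 120 (x) x 160 (y) x 10 mm high, origin at the centre of its underside, pull tab with blank label 15 mm out at -x. Pockets 5 mm deep (floor 5 mm, rim 10 mm above origin), centres in its own frame: rectangle 74 (x) x 64 (y) mm at x 0, y +42; round, diameter 76, at x 0, y -35 mm.
- cast_yellow: Yellow stone dental cast with a horseshoe of teeth on a flat base, loose, about 60 g. 44 (x) x 48 (y) x 28 mm high. Origin: centre of the underside; z up. Grip the base across its sides, along y.
- specimen_grey: Small dark grey cut specimen with pale crowns on it, loose, about 20 g. 24 (x) x 30 (y) x 18 mm high. Origin: centre of the underside; z up. Grip it across its sides, along y.
- dropper: Small white dropper bottle standing upright, loose, about 30 g. Body diameter 26 mm up to a height of 37 mm, then a thin nozzle; 58 mm high in all. Origin: centre of the underside; z up.
- denture_pink: Pink denture base with teeth, loose, about 30 g. 44 (x) x 52 (y) x 23 mm high. Origin: centre of the underside; z up. Grip it across its sides, along x or y.
- jar: Clear round jar with a white screw lid (lid fixed on), loose, about 70 g. Body diameter 52 mm up to a height of 28 mm, lid diameter 58 mm from 29 to 42 mm; 42 mm high. Origin: centre of the underside; z up. Grip it round the lid.
- cast_white: White plaster dental cast, loose, 51 (x) x 58 (y) x 31 mm high, of the same form as the yellow one. Origin: centre of the underside; z up. It belongs to neither kit and is to be left where it stands.
Things that resemble listed ones, but are neither listed nor needed, are in the scene too. Leave any purple look-alike of the specimen_grey alone.

How it is judged:
By the outcome, as a careful person would: the job done as asked, in the order asked, and still so for the second after the job is handed in, with the robot touching nothing.
It also fails if it takes over 112 s, if anything falls off the work surface, if the arm or the gripper's body presses on something with over 40 N, if the wrist force passes 120 N, or if a joint passes its speed limit or range.

## Working session

There is one attempt and no reset: what is moved stays moved. The work goes in short steps, Python scripts to look and compute and a shell command to move; the robot and the scene stay as the last step left them, time stands still between calls to the robot, and variables do not carry over. Pictures are saved under pics/ and viewed, at most 14 in all, crops included, and the job is handed in when it is done.

```bash
ls; mkdir -p pics; python3 - <<'E'
from rig import manip, imaging
import cv2
for n in("top","side"):
    c=imaging.camera(n); cv2.imwrite(f"pics/{n}0.png",c["color"]); print(n,{k:(v.tolist() if hasattr(v,'tolist') else v) for k,v in c.items() if k!="color"})
print(manip.grip_point_offset); print(manip.read_state())
E
```

```text
pics
top {'fx': 577.4770035974494, 'fy': 577.4770035974494, 'cx': 319.1756845349597, 'cy': 240.50338083605197, 'eye': [458.03246480725204, 94.2650856706921, 960.9617361172258], 'attitude': [[0.021438638501309695, -0.9926913900342501, 0.1187610581422988], [-0.9997181600349839, -0.02007413596243353, 0.012673971817397885], [-0.010197317072476644, -0.11899929922999566, -0.9928419720717357]]}
side {'fx': 588.6804677596441, 'fy': 588.6804677596441, 'cx': 325.78046362620864, 'cy': 239.82301514702937, 'eye': [1045.945006813619, -587.8518815817578, 515.6642753889689], 'attitude': [[0.7877864024949399, 0.3124840472822597, -0.5307977997676506], [0.6155542039052984, -0.36857464825930036, 0.6965958302452343], [0.022036472008804407, -0.8755035401725292, -0.4827089651609692]]}
18.700000000000003
{'time': 0.1, 'joints': array([-1.50510175e+00,  1.58942948e-01,  1.59805470e+00,  2.20167614e-05,
        1.38620877e+00, -2.10103205e-01]), 'joint_velocities': array([-0.001258  , -0.0022872 , -0.00182159,  0.00123933,  0.00060209,
       -0.00041662]), 'effort': array([-6.61303784e-04, -3.86503315e+01, -3.22961247e+01,  7.03372713e-02,
        3.39340826e-02, -4.93964012e-05]), 'eef_pos': array([ 156.52752261, -552.68730181,  192.66745268]), 'tool_rot': array([[ 9.62209376e-01,  2.72310684e-01, -8.43432827e-05],
       [ 2.72310462e-01, -9.62208093e-01,  1.61170426e-03],
       [ 3.57728500e-04, -1.57376451e-03, -9.99998698e-01]]), 'contact_force': array([-0.58308815, -0.93372025, -0.33355074]), 'ft_torque': array([ 0.01103341, -0.02724892,  0.00464412]), 'grip_force': 0.0, 'grip_width': 0.9990002443215252}
```

View pics/top0.png

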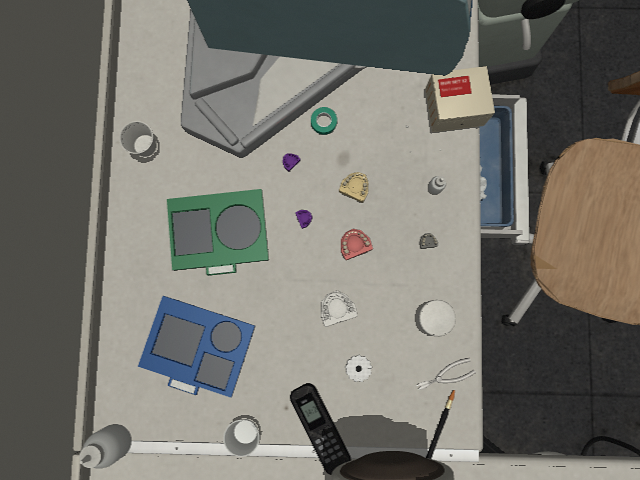

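View pics/side0.png

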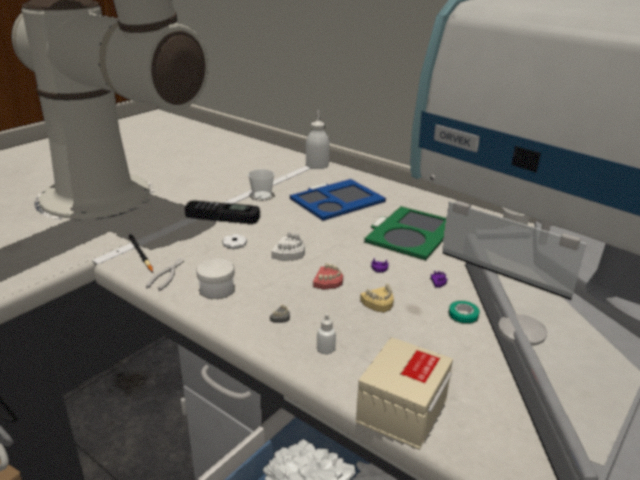

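Top view: the yellow cast is at (355,186), pink denture (355,243), white cast (338,308), grey specimen (428,241), dropper (437,185) and jar (436,318). The green pan is at (218,230) and the blue pan at (197,346). The purple look-alikes at (291,161) and (304,218) stay put. Next I'll segment and localise.

```bash
cat > h.py <<'E'
import numpy as np, cv2
from rig import manip, imaging
def cast(c,uv,z):
    uv=np.atleast_2d(uv).astype(float)
    d=np.c_[(uv[:,0]-c["cx"])/c["fx"],(uv[:,1]-c["cy"])/c["fy"],np.ones(len(uv))]@np.array(c["attitude"]).T
    e=np.array(c["eye"]); return (e+d*((z-e[2])/d[:,2])[:,None])[:,:2]
def proj(c,P):
    q=(np.atleast_2d(P)-np.array(c["eye"]))@np.array(c["attitude"])
    return np.c_[q[:,0]/q[:,2]*c["fx"]+c["cx"],q[:,1]/q[:,2]*c["fy"]+c["cy"]]
def go(x,y,yaw,z):
    """remaining tool-frame shift / yaw turn to a tool-down target (tool x at yaw deg, mod 180)"""
    s=manip.read_state();R=s["tool_rot"];p=s["eef_pos"]
    d=R.T@(np.array([x,y,z])-p); cy=np.degrees(np.arctan2(R[1,0],R[0,0]))
    t=-((yaw-cy+90)%180-90)
    print("t%.1f tcp"%s["time"],p.round(1),"yaw %.1f"%cy,"tilt",R[:2,2].round(3),"shift(tool now)",d.round(1),"turn z %.1f (alt %.1f)"%(t,t-180*np.sign(t)),"q6 %.2f"%s["joints"][5],"w %.3f gf %.1f"%(s["grip_width"],s["grip_force"]))
E
python3 - <<'E'
from h import *
c=imaging.camera("top");im=c["color"];hsv=cv2.cvtColor(im,cv2.COLOR_BGR2HSV)
H,S,V=[hsv[...,i].astype(int) for i in range(3)]
def biggest(m,box):
    k=np.zeros(m.shape,np.uint8);x0,y0,x1,y1=box;k[y0:y1,x0:x1]=m[y0:y1,x0:x1]*255
    cs,_=cv2.findContours(k,cv2.RETR_EXTERNAL,cv2.CHAIN_APPROX_NONE);return max(cs,key=cv2.contourArea)
def rep(n,ct,z):
    P=cast(c,ct[:,0]+0.0,z).astype(np.float32);r=cv2.minAreaRect(P);m=cv2.moments(P.reshape(-1,1,2))
    print(n,"z",z,"rect c",np.round(r[0],1),"size",np.round(r[1],1),"ang %.1f"%r[2],"centroid %.1f %.1f"%(m['m10']/m['m00'],m['m01']/m['m00']),"bbox px",cv2.boundingRect(ct));return r
pan={"blue":(abs(H-110)<15)&(S>110),"green":(abs(H-72)<14)&(S>70)}
for n,b in(("blue",(120,280,270,410)),("green",(150,180,280,285))):
    ct=biggest(pan[n],b);k=np.zeros(im.shape[:2],np.uint8);cv2.drawContours(k,[ct],-1,255,-1)
    k=cv2.morphologyEx(k,cv2.MORPH_OPEN,np.ones((25,25)));ct=biggest(k>0,b);rep("pan "+n,ct,10)
    inn=(k>0)&(~pan[n]);kk=cv2.morphologyEx(inn.astype(np.uint8)*255,cv2.MORPH_OPEN,np.ones((5,5)))
    for q in cv2.findContours(kk,cv2.RETR_EXTERNAL,cv2.CHAIN_APPROX_NONE)[0]:
        if cv2.contourArea(q)>300: rep("  pocket",q,8)
bg=np.median(im[240:300,380:410].reshape(-1,3),0);print("bg",bg,"hsv",hsv[260,395])
obj={"yellow":((S>60)&(abs(H-20)<8),(330,160,380,212),8),"pink":((S>80)&((H<10)|(H>170)),(330,220,380,270),8),
"grey":((V<140),(410,225,445,258),6)}
for n,(m,b,z) in obj.items(): rep(n,biggest(m,b),z)
tiles=[cv2.resize(im[y-35:y+35,x-35:x+35],(266,266),interpolation=cv2.INTER_CUBIC) for x,y in((355,186),(355,243),(428,241),(437,185),(436,318),(338,308))]
cv2.imwrite("pics/t1.png",np.vstack([np.hstack(tiles[:3]),np.hstack(tiles[3:])]))
E
```

```text
pan blue z 10 rect c [395.  302.9] size [160.  121.2] ang 73.4 centroid 395.5 302.7 bbox px (146, 303, 102, 87)
  pocket z 8 rect c [356.1 272. ] size [51.2 46.1] ang 73.4 centroid 356.1 272.0 bbox px (196, 354, 37, 35)
  pocket z 8 rect c [411.2 256. ] size [46.9 47.4] ang 2.2 centroid 411.5 255.6 bbox px (211, 322, 30, 30)
  pocket z 8 rect c [404.8 333.6] size [69.3 66.3] ang 73.3 centroid 404.7 333.5 bbox px (153, 315, 51, 50)
pan green z 10 rect c [580.6 276.3] size [134.7 159.2] ang 7.3 centroid 585.6 277.1 bbox px (169, 192, 97, 81)
  pocket z 8 rect c [582.3 319. ] size [72.3 62.9] ang 7.3 centroid 582.2 319.0 bbox px (172, 210, 41, 45)
  pocket z 8 rect c [592.1 242.5] size [70.8 73.8] ang 1.2 centroid 592.3 242.7 bbox px (216, 206, 45, 43)
bg [158. 168. 171.] hsv [ 22  22 172]
yellow z 8 rect c [667.6  47.3] size [46.7 45.5] ang 65.7 centroid 664.9 48.7 bbox px (339, 172, 29, 31)
pink z 8 rect c [570.2  48.8] size [43.3 52. ] ang 24.4 centroid 568.2 47.6 bbox px (341, 229, 32, 31)
grey z 6 rect c [575.9 -74.4] size [25.1 30. ] ang 1.2 centroid 575.0 -73.7 bbox px (419, 233, 19, 16)
```

View pics/t1.png

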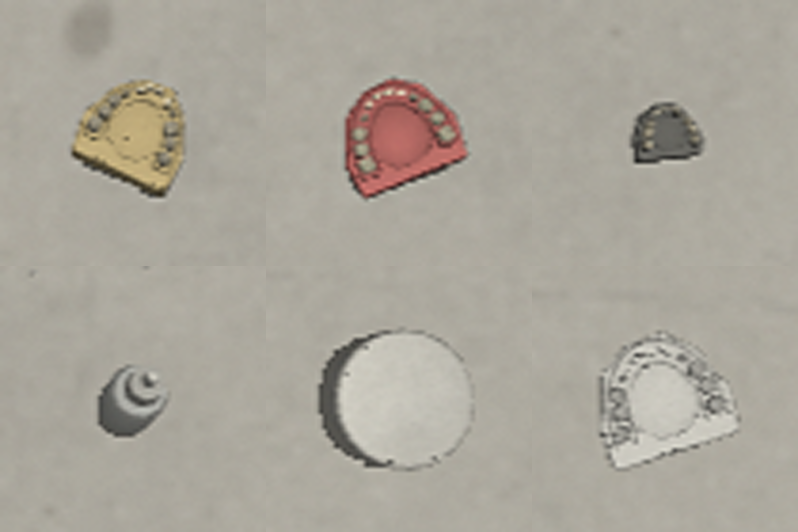

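```bash
python3 - <<'E'
from h import *
c=imaging.camera("top");s=imaging.camera("side")
print("jar top",cast(c,(437.6,318),42)); print("dropper noz/shoulder/base",cast(c,(441.5,179.7),58),cast(c,(438.3,183.4),37),cast(c,(434,188),0))
for z in(100,200,300,400): print("machine edge",z,cast(c,[(200,30),(330,62),(440,75)],z).round().tolist())
print("scanner corner z40",cast(c,[(240,157),(360,70)],40).round().tolist(),"box z80",cast(c,[(432,130),(492,125)],80).round().tolist())
P={"jar42":(cast(c,(437.6,318),42)[0],42),"drop58":(cast(c,(441.5,179.7),58)[0],58),"yel":((667.6,47.3),0),"pink":((570.2,48.8),0),"grey":((575.9,-74.4),0)}
for n,(p,z) in P.items(): print(n,"side px",proj(s,[*p,z]).round(1))
im=s["color"].copy()
cv2.imwrite("pics/s1.png",cv2.resize(im[230:360,190:410],(792,468),interpolation=cv2.INTER_CUBIC))
from h import go
go(667.6,47.3,-24.3,120)
E
```

```text
jar top [[448.88714492 -83.03075706]]
dropper noz/shoulder/base [[667.41904553 -86.77176186]] [[666.04595177 -85.76383562]] [[666.30631035 -85.69389669]]
machine edge 100 [[891.0, 300.0], [842.0, 94.0], [823.0, -77.0]]
machine edge 200 [[841.0, 276.0], [797.0, 94.0], [781.0, -57.0]]
machine edge 300 [[790.0, 252.0], [752.0, 94.0], [739.0, -37.0]]
machine edge 400 [[740.0, 228.0], [708.0, 94.0], [696.0, -17.0]]
scanner corner z40 [[703.0, 239.0], [855.0, 44.0]] box z80 [[742.0, -68.0], [751.0, -162.0]]
jar42 side px [[214.2 267.4]]
drop58 side px [[325.9 314.4]]
yel side px [[379.6 305.2]]
pink side px [[329.4 282.3]]
grey side px [[280.7 319.1]]
t0.2 tcp [ 156.5 -552.9  193.1] yaw 15.8 tilt [-0.     0.001] shift(tool now) [ 655.2 -438.3   73.5] turn z 40.1 (alt -139.9) q6 -0.21 w 1.003 gf 0.0
```

View pics/s1.png

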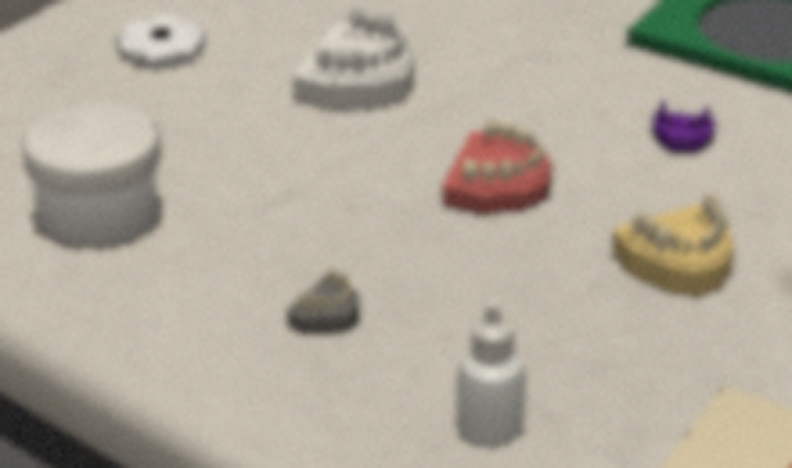

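```bash
python3 - <<'E'
from h import *
c=imaging.camera("top");s=imaging.camera("side")
for uv in((208,48),(330,62),(445,73),(470,40)):
    print(uv,[(z,cast(c,uv,z)[0].round().tolist(),proj(s,[*cast(c,uv,z)[0],z])[0].round().tolist()) for z in(100,150,200,250,300,350,400)])
E
```

```text
(208, 48) [(100, [861.0, 286.0], [574.0, 230.0]), (150, [838.0, 275.0], [564.0, 198.0]), (200, [814.0, 264.0], [553.0, 165.0]), (250, [791.0, 253.0], [541.0, 131.0]), (300, [768.0, 241.0], [529.0, 95.0]), (350, [744.0, 230.0], [516.0, 58.0]), (400, [721.0, 219.0], [503.0, 18.0])]
(330, 62) [(100, [842.0, 94.0], [513.0, 276.0]), (150, [819.0, 94.0], [504.0, 238.0]), (200, [797.0, 94.0], [494.0, 199.0]), (250, [775.0, 94.0], [484.0, 158.0]), (300, [752.0, 94.0], [473.0, 116.0]), (350, [730.0, 94.0], [462.0, 73.0]), (400, [708.0, 94.0], [451.0, 28.0])]
(445, 73) [(100, [827.0, -84.0], [439.0, 337.0]), (150, [805.0, -74.0], [431.0, 289.0]), (200, [784.0, -64.0], [424.0, 241.0]), (250, [763.0, -53.0], [416.0, 192.0]), (300, [741.0, -43.0], [408.0, 142.0]), (350, [720.0, -33.0], [400.0, 91.0]), (400, [698.0, -22.0], [392.0, 40.0])]
(470, 40) [(100, [881.0, -124.0], [467.0, 376.0]), (150, [857.0, -111.0], [458.0, 322.0]), (200, [832.0, -98.0], [448.0, 268.0]), (250, [808.0, -86.0], [438.0, 214.0]), (300, [783.0, -73.0], [428.0, 159.0]), (350, [758.0, -60.0], [418.0, 103.0]), (400, [734.0, -48.0], [409.0, 47.0])]
```

```bash
python3 -m crank '[[[0,0,-30,0,0,0],[0,-30,-30,0,0,0],[20,-55,-20,0,0,5],[20,-55,0,0,0,5],[20,-55,0,0,0,5],[20,-55,0,0,0,5],[20,-55,0,0,0,5],[20,-55,0,0,0,5]]]' 0 20
```

```text
time: 1.35
eef_pos: [248.4, -190.2, 273.6]
tool_rot: [[0.968, -0.25, 0.001], [-0.25, -0.968, -0.001], [0.001, 0.001, -1.0]]
contact_force: [1.0, 0.1, -0.4]
grip_width: 0.998
grip_force: 0.0
```

```bash
python3 -c "
from h import *
go(667.6,47.3,-24.3,110)"
```

```text
t1.4 tcp [ 248.4 -190.2  273.6] yaw -14.5 tilt [ 0.001 -0.001] shift(tool now) [ 346.4 -334.9  163.8] turn z 9.8 (alt -170.2) q6 0.78 w 0.998 gf 0.0
```

```bash
python3 -m crank '[[[49.5,-48,10,0,0,0],[49.5,-48,20,0,0,0],[49.5,-48,25,0,0,0],[49.5,-48,25,0,0,0],[49.5,-48,25,0,0,0],[49.5,-48,25,0,0,0],[49.4,-46.9,34,0,0,0],[0,0,0,0,0,9.8]]]'; python3 -c "
from h import *
go(667.6,47.3,-24.3,6)"
```

```text
time: 2.35
eef_pos: [605.3, 16.1, 127.9]
tool_rot: [[0.913, -0.408, -0.009], [-0.408, -0.913, 0.002], [-0.009, 0.002, -1.0]]
contact_force: [0.4, -0.6, 0.4]
grip_width: 1.0
grip_force: 0.0
t2.4 tcp [605.3  16.1 127.9] yaw -24.1 tilt [-0.009  0.002] shift(tool now) [ 45.3 -54.1 121.4] turn z 0.2 (alt -179.8) q6 1.82 w 1.000 gf 0.0
```

```bash
python3 -m crank '[[[15,-18,15,0,0,0],[15,-18,15,0,0,0],[15,-18,15,0,0,0],[0,0,10,0,0,0],[0,0,0,0,0,0]]]'; python3 -c "
from h import *
go(667.6,47.3,-24.3,6)
for n in ('side',):
    cv2.imwrite('pics/s2.png',imaging.camera(n)['color'][150:390,240:560])"
```

```text
time: 2.98
eef_pos: [667.9, 44.5, 77.8]
tool_rot: [[0.914, -0.407, -0.003], [-0.407, -0.914, 0.0], [-0.003, 0.001, -1.0]]
contact_force: [0.2, 1.3, 0.5]
grip_width: 1.002
grip_force: 0.0
t3.0 tcp [667.9  44.5  77.8] yaw -24.0 tilt [-0.003  0.   ] shift(tool now) [-1.2 -2.5 71.8] turn z 0.3 (alt -179.7) q6 1.88 w 1.002 gf 0.0
```

View pics/s2.png

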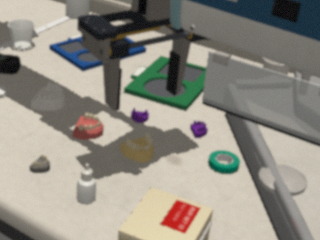

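The side view shows the fingers straddling the yellow cast (crop 138,150), clear of the box and purple pieces. Descending to grip.

```bash
python3 -m crank '[[[-1.2,-2.5,15,0,0,0],[0,0,20,0,0,0],[0,0,20,0,0,0],[0,0,12,0,0,0],[0,0,4.8,0,0,0],[0,0,0,0,0,0]]]'; python3 -c "
from h import *
go(667.6,47.3,-24.3,6)"; python3 -m crank '[[[0,0,0,0,0,0],[0,0,0,0,0,0],[0,0,0,0,0,0],[0,0,0,0,0,0],[0,0,0,0,0,0],[0,0,0,0,0,0]]]' 255 12
```

```text
time: 3.78
eef_pos: [669.2, 47.4, 7.0]
tool_rot: [[0.914, -0.407, -0.0], [-0.407, -0.914, 0.0], [-0.0, 0.0, -1.0]]
contact_force: [1.0, -0.3, 0.5]
grip_width: 1.0
grip_force: 0.0
t3.8 tcp [669.2  47.4   7. ] yaw -24.0 tilt [-0.  0.] shift(tool now) [-1.4  0.8  1. ] turn z 0.3 (alt -179.7) q6 1.88 w 1.000 gf 0.0
time: 4.53
eef_pos: [669.1, 47.5, 7.2]
tool_rot: [[0.914, -0.407, -0.0], [-0.407, -0.914, 0.0], [-0.0, -0.0, -1.0]]
contact_force: [0.6, -0.0, -0.2]
grip_width: 0.373
grip_force: 0.0
```

```bash
python3 -m crank '[[[0,0,0,0,0,0],[0,0,0,0,0,0]]]'; python3 -c "
from h import *
cv2.imwrite('pics/s3.png',cv2.resize(imaging.camera('side')['color'][200:340,300:460],(640,560)))"
```

```text
time: 4.78
eef_pos: [669.2, 47.4, 7.2]
tool_rot: [[0.914, -0.407, 0.0], [-0.407, -0.914, 0.0], [0.0, -0.0, -1.0]]
contact_force: [-0.3, -0.1, -0.9]
grip_width: 0.149
grip_force: 0.0
```

View pics/s3.png

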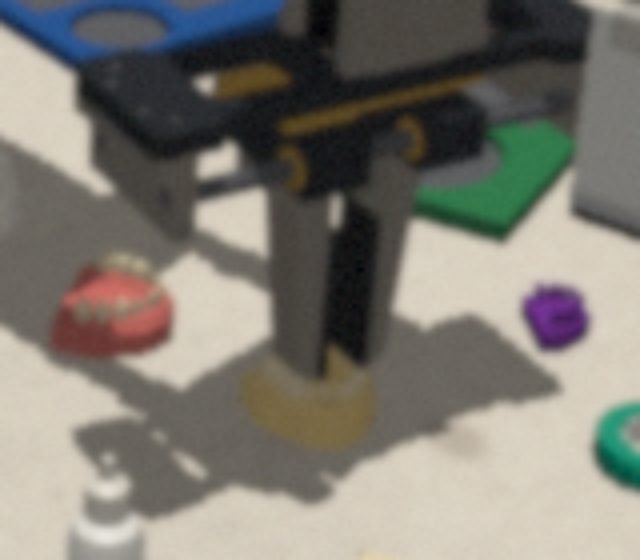

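```bash
python3 -c "
from h import *
s=imaging.camera('side');t=imaging.camera('top')
print(proj(s,[[667.9,44.5,77.8],[649.2,2.5,77.8],[686.6,86.5,77.8],[669.2,47.4,7],[669,47,28]]).round(1))
st=manip.read_state();print(st['grip_width'],st['grip_force'],st['eef_pos'])
hsv=cv2.cvtColor(t['color'],cv2.COLOR_BGR2HSV);m=((hsv[...,1]>60)&(abs(hsv[...,0].astype(int)-20)<8)).astype(np.uint8);m[:150]=0;m[215:]=0;m[:,:320]=0;m[:,390:]=0
print(cv2.boundingRect(m))
cv2.imwrite('pics/t3.png',np.hstack([cv2.resize(t['color'][130:250,300:420],(480,480)),cv2.resize(s['color'][270:320,340:420],(320,480)) ])[:, :800])"
```

```text
[[382.3 262. ]
 [354.9 269.3]
 [408.4 255. ]
 [380.8 301.8]
 [381.5 290.2]]
0.02284256907286397 0.0 [669.14863661  47.44819826   7.18319778]
(320, 157, 68, 57)
```

View pics/t3.png

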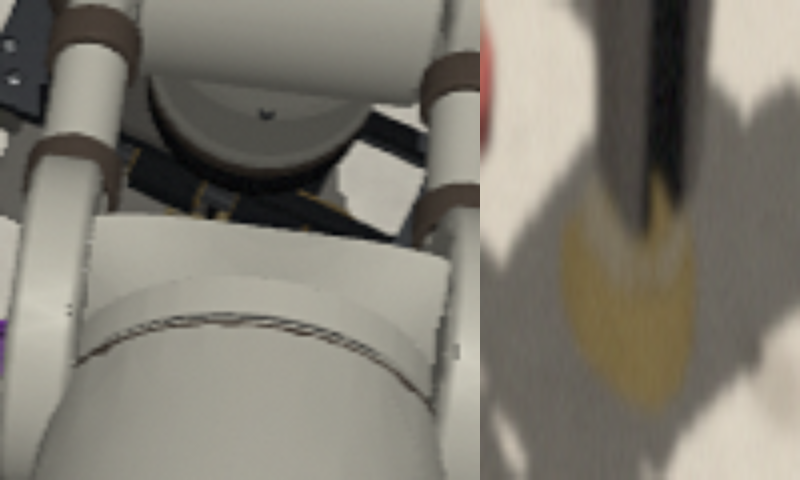

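The fingers shut above the cast's palate at (381,295). Their real ends appear about 15–20 mm higher than the reported TCP. I'll raise, open, and measure that offset.

```bash
python3 -m crank '[[[0,0,-15,0,0,0],[0,0,-20,0,0,0],[0,0,-20,0,0,0],[0,0,-10,0,0,0],[0,0,0,0,0,0],[0,0,0,0,0,0]]]' - ; python3 -c "
from h import *
s=imaging.camera('side');st=manip.read_state();p=st['eef_pos'];print(p,st['grip_width'])
print(proj(s,[p+[0,0,d] for d in(-10,0,10,20,30)]).round(1))
cv2.imwrite('pics/s4.png',cv2.resize(s['color'][220:310,330:430],(800,600),fx=1,fy=1,interpolation=cv2.INTER_CUBIC))"
```

```text
time: 5.68
eef_pos: [668.5, 47.5, 71.4]
tool_rot: [[0.914, -0.407, -0.001], [-0.407, -0.914, 0.0], [-0.001, 0.0, -1.0]]
contact_force: [-0.0, -0.2, -0.0]
grip_width: 0.009
grip_force: 0.0
[668.34834464  47.51938229  71.08056097] 0.004455984712417788
[[382.9 271.1]
 [383.3 265.3]
 [383.8 259.4]
 [384.3 253.4]
 [384.8 247.4]]
```

View pics/s4.png

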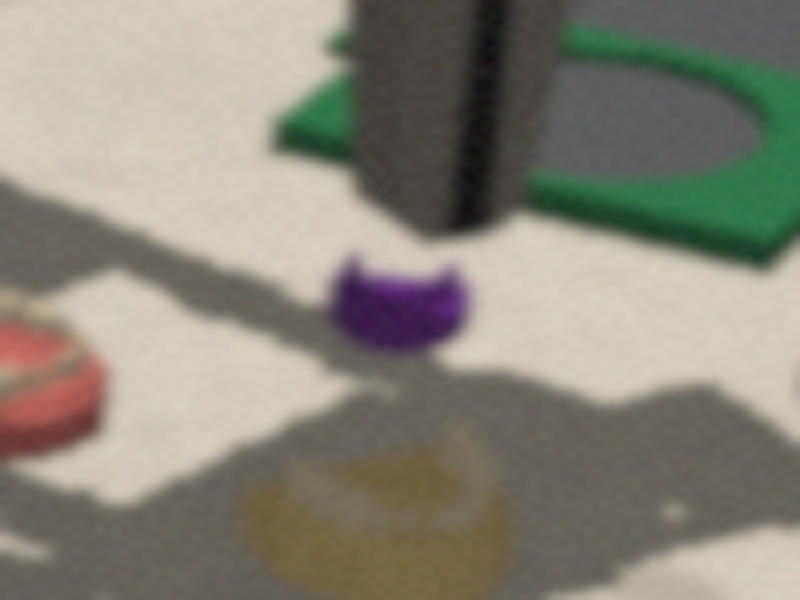

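```bash
python3 -c "
from h import *
s=imaging.camera('side');st=manip.read_state();p=st['eef_pos'];R=st['tool_rot']
for d in(15,20,25):
  q=proj(s,[p+[0,0,d]+R@[a,b,0] for a,b in((10,18),(10,-18),(-10,-18),(-10,18))]);print(d,((q-[330,220])*[8,600/90]).round())"
```

```text
15 [[378. 283.]
 [546. 246.]
 [485. 204.]
 [318. 240.]]
20 [[380. 263.]
 [549. 226.]
 [487. 184.]
 [320. 220.]]
25 [[381. 243.]
 [551. 206.]
 [489. 164.]
 [322. 200.]]
```

Projecting the finger-tip corners shows the true ends about 20 mm above the reported TCP, so I'll work with eef z ≈ tip − 20. Opening and descending again.

```bash
python3 -m crank '[[[0,0,0,0,0,0],[0,0,0,0,0,0],[0,0,0,0,0,0],[0,0,0,0,0,0],[0,0,0,0,0,0],[0,0,0,0,0,0],[0,0,0,0,0,0],[0,0,0,0,0,0]]]' 0;  python3 -m crank '[[[-1.2,0.5,20,0,0,0],[0,0,20,0,0,0],[0,0,20,0,0,0],[0,0,12,0,0,0],[0,0,5,0,0,0],[0,0,4,0,0,0],[0,0,0,0,0,0]]]'; python3 -c "
from h import *
s=imaging.camera('side');go(667.6,47.3,-24.3,-13);print(manip.read_state()['contact_force'])
cv2.imwrite('pics/s5.png',cv2.resize(s['color'][240:330,330:430],(800,600),interpolation=cv2.INTER_CUBIC))"
```

```text
time: 6.78
eef_pos: [669.1, 47.5, 72.2]
tool_rot: [[0.914, -0.407, -0.0], [-0.407, -0.914, 0.0], [-0.0, -0.0, -1.0]]
contact_force: [-0.1, -0.2, 1.1]
grip_width: 0.851
grip_force: 0.0
time: 7.65
eef_pos: [668.2, 47.4, -8.5]
tool_rot: [[0.914, -0.407, 0.001], [-0.407, -0.914, -0.0], [0.001, -0.0, -1.0]]
contact_force: [-1.0, 0.3, -0.0]
grip_width: 1.001
grip_force: 0.0
t7.7 tcp [668.4  47.4  -8.2] yaw -24.0 tilt [ 0.001 -0.   ] shift(tool now) [-0.6  0.4  4.8] turn z 0.3 (alt -179.7) q6 1.88 w 0.997 gf 0.0
[-0.08962595  0.05514717 -0.07719285]
```

View pics/s5.png

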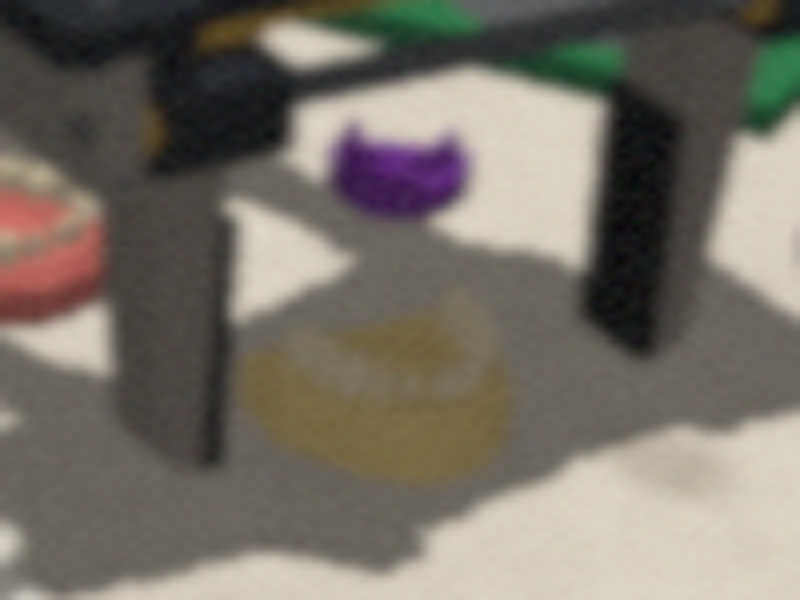

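```bash
python3 -c "
from h import *
s=imaging.camera('side');st=manip.read_state();p=st['eef_pos'];R=st['tool_rot']
for d in(15,20,25):
  q=proj(s,[p+[0,0,d]+R@[a,b,0] for a,b in((10,46),(10,-46),(-10,-46))]);print(d,((q-[330,240])*[8,600/90]).round())"
python3 -m crank '[[[-0.6,0.4,4,0,0,0],[0,0,0,0,0,0]]]'; python3 -m crank '[[[0,0,0,0,0,0],[0,0,0,0,0,0],[0,0,0,0,0,0],[0,0,0,0,0,0],[0,0,0,0,0,0],[0,0,0,0,0,0]]]' 255 12
```

```text
15 [[221. 488.]
 [635. 382.]
 [575. 339.]]
20 [[222. 469.]
 [637. 364.]
 [577. 321.]]
25 [[223. 450.]
 [639. 346.]
 [579. 303.]]
time: 8.0
eef_pos: [666.8, 47.4, -13.1]
tool_rot: [[0.914, -0.407, -0.001], [-0.407, -0.914, 0.0], [-0.001, 0.0, -1.0]]
contact_force: [0.2, 0.2, 0.0]
grip_width: 1.0
grip_force: 0.0
time: 8.75
eef_pos: [667.2, 47.4, -12.8]
tool_rot: [[0.914, -0.407, 0.0], [-0.407, -0.914, 0.0], [-0.0, -0.0, -1.0]]
contact_force: [-0.6, 0.2, -0.5]
grip_width: 0.488
grip_force: 11.8
```

```bash
python3 -m crank '[[[0,0,-15,0,0,0],[0,0,-25,0,0,0],[0,0,-30,0,0,0],[0,0,-20,0,0,-7.5],[0,0,0,0,0,0]]]'; python3 -c "
from h import *
go(404.6,333.6,-16.6,75)"
```

```text
time: 9.38
eef_pos: [669.2, 47.2, 80.4]
tool_rot: [[0.958, -0.285, 0.005], [-0.285, -0.958, -0.001], [0.005, -0.001, -1.0]]
contact_force: [-0.7, 0.3, -0.6]
grip_width: 0.489
grip_force: 11.8
t9.4 tcp [669.2  47.2  80.4] yaw -16.6 tilt [ 0.005 -0.001] shift(tool now) [-335.3 -199.1    3.8] turn z 0.0 (alt -180.0) q6 1.75 w 0.489 gf 11.8
```

```bash
python3 -m crank '[[[-25,-15,0,0,0,0],[-45,-27,0,0,0,0],[-45,-27,0,0,0,0],[-45,-27,0,0,0,0],[-45,-27,0,0,0,0],[-45,-27,0,0,0,0],[-45,-27,0,0,0,0],[-40,-22,0,0,0,0]]]'; python3 -m crank '[[[0,0,0,0,0,0],[0,0,0,0,0,0]]]'; python3 -c "
from h import *
go(404.6,333.6,-16.6,-7.5)"
```

```text
time: 10.38
eef_pos: [400.4, 334.2, 76.4]
tool_rot: [[0.958, -0.286, -0.001], [-0.286, -0.958, -0.001], [-0.001, 0.001, -1.0]]
contact_force: [-0.7, 0.2, -0.0]
grip_width: 0.483
grip_force: 11.8
time: 10.62
eef_pos: [402.5, 332.9, 76.8]
tool_rot: [[0.959, -0.285, -0.0], [-0.285, -0.959, -0.001], [-0.0, 0.001, -1.0]]
contact_force: [-0.6, -0.6, -1.1]
grip_width: 0.487
grip_force: 11.8
t10.6 tcp [402.5 332.9  76.8] yaw -16.6 tilt [-0.    -0.001] shift(tool now) [ 1.8 -1.4 84.2] turn z 0.0 (alt -180.0) q6 2.32 w 0.487 gf 11.8
```

```bash
python3 -m crank '[[[1.8,-1.4,25,0,0,0],[0,0,25,0,0,0],[0,0,20,0,0,0],[0,0,10,0,0,0],[0,0,2.5,0,0,0],[0,0,0,0,0,0]]]'; python3 -m crank '[[[0,0,1,0,0,0],[0,0,0,0,0,0]]]';python3 -m crank '[[[0,0,0.8,0,0,0],[0,0,0,0,0,0]]]'
```

```text
time: 11.38
eef_pos: [405.3, 334.1, -4.8]
tool_rot: [[0.959, -0.285, 0.001], [-0.285, -0.959, 0.0], [0.001, -0.001, -1.0]]
contact_force: [-0.2, 0.2, -0.6]
grip_width: 0.492
grip_force: 11.8
time: 11.62
eef_pos: [404.9, 334.3, -5.8]
tool_rot: [[0.959, -0.284, 0.001], [-0.284, -0.959, 0.0], [0.001, -0.001, -1.0]]
contact_force: [0.0, -0.0, -1.1]
grip_width: 0.494
grip_force: 11.8
time: 11.88
eef_pos: [404.5, 334.2, -7.1]
tool_rot: [[0.959, -0.284, 0.0], [-0.284, -0.959, 0.0], [0.0, -0.0, -1.0]]
contact_force: [-0.3, 0.8, 0.2]
grip_width: 0.489
grip_force: 11.8
```

```bash
python3 -m crank '[[[0,0,0.6,0,0,0],[0,0,0,0,0,0]]]';python3 -m crank '[[[0,0,0,0,0,0],[0,0,0,0,0,0],[0,0,0,0,0,0]]]' 90;  python3 -m crank '[[[0,0,-15,0,0,0],[0,0,-25,0,0,0],[0,0,-30,0,0,0],[0,0,-20,0,0,0],[0,0,0,0,0,0]]]' 0;  python3 -c "
from h import *
go(575.9,-74.4,2,95)"
```

```text
time: 12.12
eef_pos: [404.5, 334.1, -7.8]
tool_rot: [[0.959, -0.284, -0.0], [-0.284, -0.959, -0.0], [-0.0, 0.0, -1.0]]
contact_force: [-0.6, -0.6, -0.4]
grip_width: 0.489
grip_force: 11.8
time: 12.5
eef_pos: [404.6, 334.2, -7.7]
tool_rot: [[0.959, -0.284, 0.0], [-0.284, -0.959, 0.0], [0.0, -0.0, -1.0]]
contact_force: [1.0, 0.4, -0.5]
grip_width: 0.647
grip_force: 0.0
time: 13.12
eef_pos: [406.3, 335.0, 85.0]
tool_rot: [[0.959, -0.284, 0.005], [-0.284, -0.959, 0.002], [0.004, -0.004, -1.0]]
contact_force: [0.4, 0.0, -0.2]
grip_width: 0.997
grip_force: 0.0
t13.1 tcp [406.3 335.   85. ] yaw -16.5 tilt [0.005 0.002] shift(tool now) [278.9 344.4 -10.2] turn z -18.5 (alt 161.5) q6 2.32 w 0.997 gf 0.0
```

```bash
python3 -m crank '[[[20,25,-5,0,0,0],[37,46,0,0,0,0],[37,46,0,0,0,0],[37,46,0,0,0,0],[37,46,0,0,0,0],[37,46,0,0,0,0],[37,46,0,0,0,0],[36.9,43.4,0,0,0,0]]]';python3 -m crank '[[[0,0,5,0,0,-9.3],[0,0,10,0,0,-9.2],[0,0,10,0,0,0],[0,0,0,0,0,0]]]';  python3 -c "
from h import *
go(575.9,-74.4,2,-13)
t=imaging.camera('top');s=imaging.camera('side')
cv2.imwrite('pics/b6.png',np.hstack([cv2.resize(t['color'][290:400,130:260],(520,440)),cv2.resize(s['color'][280:345,250:310],(240,440))]))"
```

```text
time: 14.12
eef_pos: [574.0, -77.1, 86.4]
tool_rot: [[0.959, -0.285, -0.001], [-0.285, -0.959, 0.001], [-0.001, -0.0, -1.0]]
contact_force: [1.4, 0.9, -1.1]
grip_width: 0.999
grip_force: 0.0
time: 14.62
eef_pos: [572.9, -74.7, 60.7]
tool_rot: [[0.999, 0.033, -0.003], [0.033, -0.999, 0.001], [-0.003, -0.001, -1.0]]
contact_force: [-0.7, -0.5, 0.6]
grip_width: 0.997
grip_force: 0.0
t14.6 tcp [572.9 -74.7  60.7] yaw 1.9 tilt [-0.003  0.001] shift(tool now) [ 3.2 -0.1 73.7] turn z -0.1 (alt 179.9) q6 1.20 w 0.997 gf 0.0
```

View pics/b6.png

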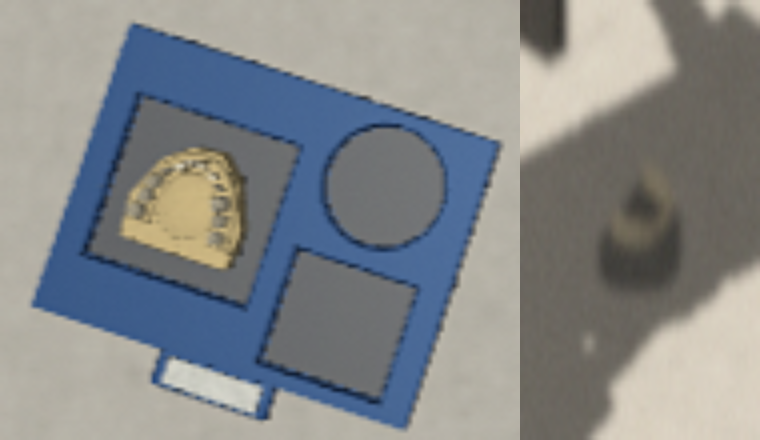

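The yellow cast lies flat inside the large pocket, around (185,205) in the crop. Now the grey specimen.

```bash
python3 -m crank '[[[3,0,20,0,0,0],[0,0,25,0,0,0],[0,0,18,0,0,0],[0,0,8,0,0,0],[0,0,2.7,0,0,0],[0,0,0,0,0,0],[0,0,0,0,0,0]]]'; python3 -m crank '[[[0,0,0,0,0,0],[0,0,0,0,0,0],[0,0,0,0,0,0],[0,0,0,0,0,0],[0,0,0,0,0,0],[0,0,0,0,0,0],[0,0,0,0,0,0],[0,0,0,0,0,0]]]' 255 10
```

```text
time: 15.6
eef_pos: [577.9, -75.4, -10.6]
tool_rot: [[0.999, 0.035, 0.001], [0.035, -0.999, -0.001], [0.001, 0.001, -1.0]]
contact_force: [0.4, 0.2, -0.2]
grip_width: 0.998
grip_force: 0.0
time: 16.6
eef_pos: [577.1, -75.2, -11.5]
tool_rot: [[0.999, 0.035, -0.0], [0.035, -0.999, 0.0], [-0.0, -0.0, -1.0]]
contact_force: [-0.5, -0.2, -0.1]
grip_width: 0.288
grip_force: 9.2
```

```bash
python3 -m crank '[[[0,0,-15,0,0,0],[0,0,-25,0,0,0],[0,0,-30,0,0,0],[0,0,-20,0,0,0],[0,0,0,0,0,9.3],[0,0,0,0,0,9.3],[0,0,0,0,0,0]]]'; python3 -c "
from h import *
go(355.9,272,-16.6,78)"
```

```text
time: 17.48
eef_pos: [577.2, -75.2, 79.0]
tool_rot: [[0.959, -0.284, 0.0], [-0.284, -0.959, -0.0], [0.0, -0.0, -1.0]]
contact_force: [-0.4, 0.1, -0.1]
grip_width: 0.287
grip_force: 9.2
t17.5 tcp [577.2 -75.2  79. ] yaw -16.5 tilt [ 0. -0.] shift(tool now) [-310.8 -270.     0.9] turn z 0.1 (alt -179.9) q6 1.52 w 0.287 gf 9.2
```

```bash
python3 -m crank '[[[-24,-20,0,0,0,0],[-41,-36,0,0,0,0],[-41,-36,0,0,0,0],[-41,-36,0,0,0,0],[-41,-36,0,0,0,0],[-41,-36,0,0,0,0],[-41,-36,0,0,0,0],[-40.8,-34,0,0,0,0]]]'; python3 -m crank '[[[0,0,0,0,0,0],[0,0,0,0,0,0]]]';python3 -c "
from h import *
go(355.9,272,-16.6,-6.5)"
```

```text
time: 18.48
eef_pos: [355.5, 273.8, 79.0]
tool_rot: [[0.959, -0.282, 0.001], [-0.282, -0.959, 0.0], [0.001, -0.001, -1.0]]
contact_force: [0.1, 0.8, -0.4]
grip_width: 0.285
grip_force: 9.2
time: 18.73
eef_pos: [356.8, 272.1, 78.8]
tool_rot: [[0.959, -0.284, 0.001], [-0.284, -0.959, -0.0], [0.001, 0.0, -1.0]]
contact_force: [-0.7, -0.1, -0.4]
grip_width: 0.288
grip_force: 9.2
t18.7 tcp [356.8 272.1  78.8] yaw -16.5 tilt [ 0.001 -0.   ] shift(tool now) [-0.9  0.3 85.3] turn z 0.1 (alt -179.9) q6 2.24 w 0.288 gf 9.2
```

```bash
python3 -m crank '[[[-0.9,0.3,25,0,0,0],[0,0,25,0,0,0],[0,0,20,0,0,0],[0,0,12,0,0,0],[0,0,2,0,0,0],[0,0,0,0,0,0]]]'; python3 -m crank '[[[0,0,0.8,0,0,0],[0,0,0,0,0,0]]]';python3 -m crank '[[[0,0,0.5,0,0,0],[0,0,0,0,0,0]]]'
```

```text
time: 19.48
eef_pos: [356.3, 272.2, -4.9]
tool_rot: [[0.958, -0.286, 0.001], [-0.286, -0.958, 0.0], [0.001, -0.001, -1.0]]
contact_force: [0.4, 0.0, -0.2]
grip_width: 0.288
grip_force: 9.2
time: 19.73
eef_pos: [355.9, 272.5, -5.7]
tool_rot: [[0.958, -0.285, 0.001], [-0.285, -0.958, 0.0], [0.001, -0.001, -1.0]]
contact_force: [-0.2, 0.0, -0.2]
grip_width: 0.286
grip_force: 9.2
time: 19.98
eef_pos: [355.5, 272.3, -6.7]
tool_rot: [[0.958, -0.286, 0.0], [-0.286, -0.958, 0.0], [0.0, -0.0, -1.0]]
contact_force: [0.5, -0.4, -0.1]
grip_width: 0.291
grip_force: 9.2
```

Touching height reached, so I'll release. The dropper is next, at (666.5,-86).

```bash
python3 -m crank '[[[0,0,0,0,0,0],[0,0,0,0,0,0],[0,0,0,0,0,0]]]' 145;  python3 -m crank '[[[0,0,-15,0,0,0],[0,0,-25,0,0,0],[0,0,-30,0,0,0],[0,0,-30,0,0,0],[0,0,0,0,0,0]]]';  python3 -c "
from h import *
go(666.5,-86,-16.6,85)"
```

```text
time: 20.35
eef_pos: [355.5, 272.3, -6.7]
tool_rot: [[0.958, -0.286, -0.0], [-0.286, -0.958, 0.0], [-0.0, -0.0, -1.0]]
contact_force: [-0.8, -0.2, 0.1]
grip_width: 0.429
grip_force: 0.0
time: 20.98
eef_pos: [357.9, 273.3, 96.6]
tool_rot: [[0.958, -0.286, 0.006], [-0.286, -0.958, 0.003], [0.005, -0.004, -1.0]]
contact_force: [-0.3, -0.2, -0.5]
grip_width: 0.431
grip_force: 0.0
t21.0 tcp [357.9 273.3  96.6] yaw -16.6 tilt [0.006 0.003] shift(tool now) [398.3 256.3  12.7] turn z 0.0 (alt -180.0) q6 2.24 w 0.431 gf 0.0
```

```bash
python3 -m crank '[[[30,18,0,0,0,0],[46,30,0,0,0,0],[46,30,0,0,0,0],[46,30,0,0,0,0],[46,30,0,0,0,0],[46,30,0,0,0,0],[46,30,0,0,0,0],[46,30,0,0,0,0]]]' 0; python3 -m crank '[[[46.3,28.3,0,0,0,0],[0,0,0,0,0,0],[0,0,0,0,0,0]]]';python3 -c "
from h import *
go(666.5,-86,-16.6,-8)
t=imaging.camera('top');s=imaging.camera('side')
cv2.imwrite('pics/b7.png',np.hstack([cv2.resize(t['color'][290:400,130:260],(400,440)),cv2.resize(s['color'][250:360,270:380],(400,440))]))"
```

```text
time: 21.98
eef_pos: [627.9, -48.1, 92.1]
tool_rot: [[0.958, -0.286, -0.002], [-0.286, -0.958, 0.001], [-0.002, -0.0, -1.0]]
contact_force: [0.2, 1.5, 0.8]
grip_width: 0.999
grip_force: 0.0
time: 22.35
eef_pos: [662.9, -86.5, 92.0]
tool_rot: [[0.958, -0.286, -0.002], [-0.286, -0.958, 0.001], [-0.003, -0.0, -1.0]]
contact_force: [0.2, 0.5, 0.2]
grip_width: 1.0
grip_force: 0.0
t22.4 tcp [662.9 -86.5  92. ] yaw -16.6 tilt [-0.002  0.001] shift(tool now) [  3.5  -1.4 100. ] turn z -0.0 (alt 180.0) q6 1.55 w 1.000 gf 0.0
```

View pics/b7.png

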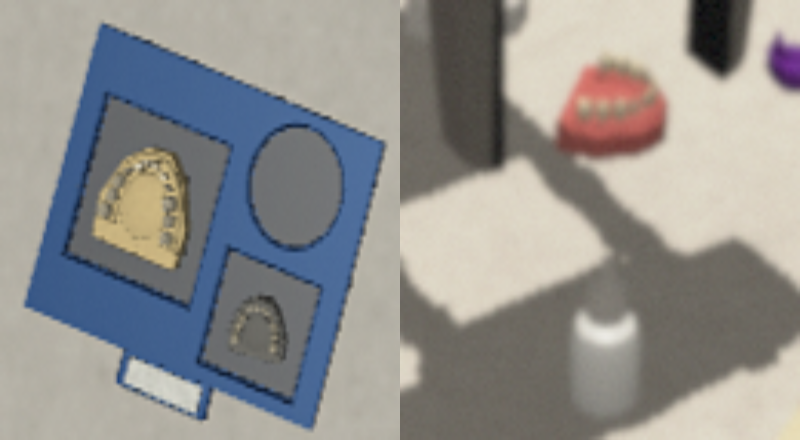

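The specimen is in the rectangular pocket (258,325 in the crop). The dropper at (605,360) sits between the fingers. Descending.

```bash
python3 -m crank '[[[3,-1.4,15,0,0,0],[0,0,25,0,0,0],[0,0,25,0,0,0],[0,0,20,0,0,0],[0,0,12,0,0,0],[0,0,3,0,0,0],[0,0,0,0,0,0],[0,0,0,0,0,0]]]'; python3 -m crank '[[[0,0,0,0,0,0],[0,0,0,0,0,0],[0,0,0,0,0,0],[0,0,0,0,0,0],[0,0,0,0,0,0],[0,0,0,0,0,0],[0,0,0,0,0,0],[0,0,0,0,0,0]]]' 255 10
```

```text
time: 23.45
eef_pos: [668.1, -86.9, -5.6]
tool_rot: [[0.958, -0.286, 0.002], [-0.286, -0.958, -0.001], [0.002, 0.0, -1.0]]
contact_force: [0.4, -0.2, -0.0]
grip_width: 0.998
grip_force: 0.0
time: 24.45
eef_pos: [667.3, -86.6, -6.7]
tool_rot: [[0.958, -0.286, 0.0], [-0.286, -0.958, -0.0], [0.0, -0.0, -1.0]]
contact_force: [0.2, 0.2, -0.2]
grip_width: 0.27
grip_force: 10.0
```

```bash
python3 -m crank '[[[0,0,-15,0,0,0],[0,0,-25,0,0,0],[0,0,-30,0,0,0],[0,0,-20,0,0,0],[0,0,0,0,0,0]]]'; python3 -c "
from h import *
go(411.3,255.5,-16.6,83)"
```

```text
time: 25.08
eef_pos: [668.9, -87.1, 85.9]
tool_rot: [[0.958, -0.286, 0.004], [-0.286, -0.958, -0.001], [0.005, 0.0, -1.0]]
contact_force: [0.6, -0.0, -0.9]
grip_width: 0.267
grip_force: 10.0
t25.1 tcp [668.9 -87.1  85.9] yaw -16.6 tilt [ 0.004 -0.001] shift(tool now) [-344.7 -254.7    1.3] turn z 0.0 (alt -180.0) q6 1.55 w 0.267 gf 10.0
```

```bash
python3 -m crank '[[[-25,-19,0,0,0,0],[-45,-33,0,0,0,0],[-46,-34,0,0,0,0],[-46,-34,0,0,0,0],[-46,-34,0,0,0,0],[-46,-34,0,0,0,0],[-46,-34,0,0,0,0],[-44,-33,0,0,0,0]]]'; python3 -m crank '[[[0,0,0,0,0,0],[0,0,0,0,0,0],[0,0,0,0,0,0]]]';python3 -c "
from h import *
go(411.3,255.5,-16.6,-1.7)"
```

```text
time: 26.08
eef_pos: [408.2, 257.1, 82.1]
tool_rot: [[0.958, -0.286, -0.002], [-0.286, -0.958, -0.0], [-0.002, 0.001, -1.0]]
contact_force: [0.1, 0.7, -1.1]
grip_width: 0.265
grip_force: 10.0
time: 26.45
eef_pos: [411.2, 255.0, 83.0]
tool_rot: [[0.958, -0.287, -0.0], [-0.287, -0.958, -0.0], [-0.0, 0.0, -1.0]]
contact_force: [-0.7, 0.9, -0.1]
grip_width: 0.267
grip_force: 10.0
t26.4 tcp [411.2 255.   83. ] yaw -16.7 tilt [-0. -0.] shift(tool now) [-0.  -0.5 84.7] turn z -0.1 (alt 179.9) q6 2.17 w 0.267 gf 10.0
```

```bash
python3 -m crank '[[[0,-0.5,25,0,0,0],[0,0,25,0,0,0],[0,0,20,0,0,0],[0,0,11,0,0,0],[0,0,2,0,0,0],[0,0,0,0,0,0],[0,0,0,0,0,0]]]'; python3 -m crank '[[[0,0,0.8,0,0,0],[0,0,0,0,0,0]]]';python3 -m crank '[[[0,0,0.6,0,0,0],[0,0,0,0,0,0]]]'
```

```text
time: 27.32
eef_pos: [411.4, 256.7, 1.1]
tool_rot: [[0.958, -0.286, 0.002], [-0.286, -0.958, 0.0], [0.001, -0.001, -1.0]]
contact_force: [-0.6, -0.3, 0.2]
grip_width: 0.268
grip_force: 10.0
time: 27.58
eef_pos: [410.7, 256.6, -0.3]
tool_rot: [[0.958, -0.286, 0.0], [-0.286, -0.958, 0.0], [0.0, -0.0, -1.0]]
contact_force: [-0.3, -0.7, -0.3]
grip_width: 0.269
grip_force: 10.0
time: 27.82
eef_pos: [410.5, 256.5, -1.2]
tool_rot: [[0.958, -0.286, -0.0], [-0.286, -0.958, -0.0], [-0.0, 0.0, -1.0]]
contact_force: [-0.7, 0.7, 0.2]
grip_width: 0.268
grip_force: 10.0
```

```bash
python3 -m crank '[[[0,0,0.5,0,0,0],[0,0,0,0,0,0],[0,0,0,0,0,0]]]'; python3 -m crank '[[[0,0,0,0,0,0],[0,0,0,0,0,0],[0,0,0,0,0,0]]]' 155;  python3 -m crank '[[[0,0,-15,0,0,0],[0,0,-25,0,0,0],[0,0,-30,0,0,0],[0,0,-30,0,0,0],[0,0,0,0,0,0],[0,0,0,0,0,0]]]';  python3 -c "
from h import *
go(570.2,48.8,24.4,85)"
```

```text
time: 28.2
eef_pos: [410.6, 256.5, -1.6]
tool_rot: [[0.958, -0.286, 0.0], [-0.286, -0.958, 0.0], [0.0, -0.0, -1.0]]
contact_force: [-0.2, -0.2, 0.4]
grip_width: 0.268
grip_force: 10.0
time: 28.58
eef_pos: [410.6, 256.5, -1.6]
tool_rot: [[0.958, -0.286, 0.0], [-0.286, -0.958, 0.0], [0.0, -0.0, -1.0]]
contact_force: [-0.7, 0.2, 0.8]
grip_width: 0.393
grip_force: 0.0
time: 29.32
eef_pos: [410.2, 256.4, 98.0]
tool_rot: [[0.958, -0.286, -0.001], [-0.286, -0.958, -0.0], [-0.0, 0.0, -1.0]]
contact_force: [-0.6, 0.3, -0.5]
grip_width: 0.391
grip_force: 0.0
t29.3 tcp [410.2 256.4  98. ] yaw -16.6 tilt [-0.001 -0.   ] shift(tool now) [212.7 153.3  13. ] turn z -41.0 (alt 139.0) q6 2.17 w 0.391 gf 0.0
```

```bash
python3 -m crank '[[[22.7,16.3,0,0,0,0],[40,28,0,0,0,0],[40,28,0,0,0,0],[40,28,0,0,0,0],[40,28,0,0,0,0],[30,25,0,0,0,0]]]' 0; python3 -m crank '[[[0,0,0,0,0,-10.2],[0,0,5,0,0,-10.3],[0,0,10,0,0,-10.2],[0,0,10,0,0,-10.3],[0,0,0,0,0,0],[0,0,0,0,0,0]]]';python3 -c "
from h import *
go(570.2,48.8,24.4,-13)
t=imaging.camera('top');s=imaging.camera('side')
cv2.imwrite('pics/b8.png',np.hstack([cv2.resize(t['color'][290:400,130:260],(400,440)),cv2.resize(s['color'][220:330,270:380],(400,440))]))"
```

```text
time: 30.08
eef_pos: [570.5, 47.3, 96.6]
tool_rot: [[0.958, -0.286, -0.003], [-0.286, -0.958, 0.0], [-0.003, 0.0, -1.0]]
contact_force: [0.9, 0.4, 0.2]
grip_width: 1.0
grip_force: 0.0
time: 30.82
eef_pos: [570.3, 48.9, 72.9]
tool_rot: [[0.912, 0.41, -0.001], [0.41, -0.912, 0.0], [-0.001, -0.001, -1.0]]
contact_force: [0.6, 0.1, -0.5]
grip_width: 0.999
grip_force: 0.0
t30.8 tcp [570.3  48.9  72.9] yaw 24.2 tilt [-0.001  0.   ] shift(tool now) [-0.   0.1 85.9] turn z -0.2 (alt 179.8) q6 1.02 w 0.999 gf 0.0
```

View pics/b8.png

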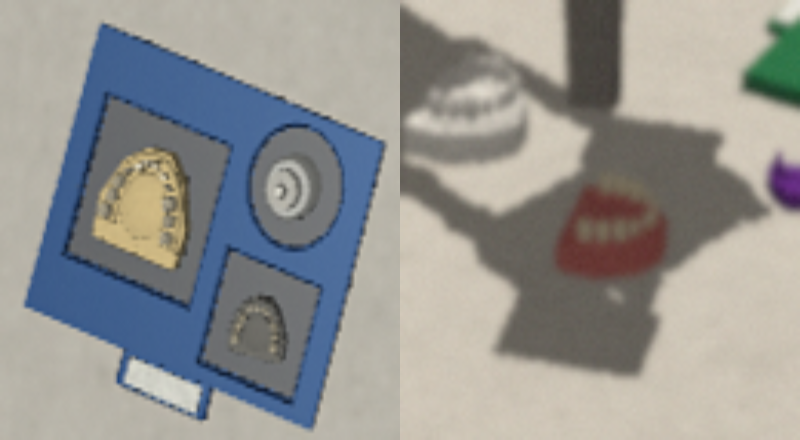

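The dropper stands in the round pocket, (288,190) in the crop. The denture is between the fingers, so I'll descend and grip it.

```bash
python3 -m crank '[[[0,0,20,0,0,0],[0,0,25,0,0,0],[0,0,20,0,0,0],[0,0,14,0,0,0],[0,0,6,0,0,0],[0,0,0,0,0,0],[0,0,0,0,0,0]]]'; python3 -m crank '[[[0,0,0,0,0,0],[0,0,0,0,0,0],[0,0,0,0,0,0],[0,0,0,0,0,0],[0,0,0,0,0,0],[0,0,0,0,0,0],[0,0,0,0,0,0]]]' 255 10; python3 -m crank '[[[0,0,-15,0,0,0],[0,0,-25,0,0,0],[0,0,-30,0,0,0],[0,0,-20,0,0,0],[0,0,0,0,0,8.5],[0,0,0,0,0,8.5],[0,0,0,0,0,0]]]';python3 -c "
from h import *
go(582.3,319,7.3,78)"
```

```text
time: 31.8
eef_pos: [571.4, 48.8, -10.8]
tool_rot: [[0.911, 0.413, 0.002], [0.413, -0.911, -0.0], [0.001, 0.001, -1.0]]
contact_force: [-0.2, -0.6, 0.4]
grip_width: 1.001
grip_force: 0.0
time: 32.67
eef_pos: [570.7, 48.8, -11.6]
tool_rot: [[0.911, 0.413, 0.0], [0.413, -0.911, 0.0], [0.0, 0.0, -1.0]]
contact_force: [0.4, -1.4, 1.0]
grip_width: 0.55
grip_force: 10.0
time: 33.55
eef_pos: [571.0, 48.8, 79.4]
tool_rot: [[0.991, 0.13, 0.001], [0.13, -0.991, -0.0], [0.001, 0.0, -1.0]]
contact_force: [-0.1, 0.4, -0.0]
grip_width: 0.549
grip_force: 10.0
t33.5 tcp [571.   48.8  79.4] yaw 7.5 tilt [ 0.001 -0.   ] shift(tool now) [  46.4 -266.4    1.4] turn z 0.2 (alt -179.8) q6 1.31 w 0.549 gf 10.0
```

```bash
python3 -m crank '[[[4.4,-26.4,0,0,0,0.2],[7,-40,0,0,0,0],[7,-40,0,0,0,0],[7,-40,0,0,0,0],[7,-40,0,0,0,0],[7,-40,0,0,0,0],[7,-40,0,0,0,0],[0,0,0,0,0,0]]]'; python3 -m crank '[[[0,0,0,0,0,0],[0,0,0,0,0,0]]]';python3 -c "
from h import *
go(582.3,319,7.3,-6.6)"
```

```text
time: 34.55
eef_pos: [582.8, 321.5, 78.7]
tool_rot: [[0.991, 0.132, 0.001], [0.132, -0.991, 0.001], [0.001, -0.001, -1.0]]
contact_force: [0.8, -0.5, -0.1]
grip_width: 0.548
grip_force: 10.0
time: 34.8
eef_pos: [583.3, 317.8, 78.5]
tool_rot: [[0.992, 0.125, -0.0], [0.125, -0.992, -0.0], [-0.0, 0.0, -1.0]]
contact_force: [-0.1, 0.4, -0.8]
grip_width: 0.548
grip_force: 10.0
t34.8 tcp [583.3 317.8  78.5] yaw 7.2 tilt [-0. -0.] shift(tool now) [-0.9 -1.4 85.1] turn z -0.1 (alt 179.9) q6 1.76 w 0.548 gf 10.0
```

```bash
python3 -m crank '[[[-0.9,-1.2,25,0,0,0],[0,0,25,0,0,0],[0,0,20,0,0,0],[0,0,11,0,0,0],[0,0,2,0,0,0],[0,0,0,0,0,0],[0,0,0,0,0,0]]]'; python3 -m crank '[[[0,0,0.8,0,0,0],[0,0,0,0,0,0]]]';python3 -m crank '[[[0,0,0.6,0,0,0],[0,0,0,0,0,0],[0,0,0,0,0,0]]]'
```

```text
time: 35.67
eef_pos: [582.9, 320.4, -3.5]
tool_rot: [[0.992, 0.125, 0.002], [0.125, -0.992, 0.001], [0.002, -0.0, -1.0]]
contact_force: [-1.1, -0.0, 0.0]
grip_width: 0.551
grip_force: 10.0
time: 35.92
eef_pos: [582.2, 320.1, -5.2]
tool_rot: [[0.992, 0.125, 0.0], [0.125, -0.992, 0.0], [0.0, -0.0, -1.0]]
contact_force: [-0.3, 0.2, -0.2]
grip_width: 0.549
grip_force: 10.0
time: 36.3
eef_pos: [582.1, 320.0, -6.1]
tool_rot: [[0.992, 0.125, -0.0], [0.125, -0.992, -0.0], [-0.0, 0.0, -1.0]]
contact_force: [0.0, -0.6, -0.7]
grip_width: 0.549
grip_force: 10.0
```

```bash
python3 -m crank '[[[0,0,0.4,0,0,0],[0,0,0,0,0,0]]]'; python3 -m crank '[[[0,0,0,0,0,0],[0,0,0,0,0,0],[0,0,0,0,0,0]]]' 75;  python3 -m crank '[[[0,0,-15,0,0,0],[0,0,-25,0,0,0],[0,0,-30,0,0,0],[0,0,-30,0,0,0],[0,0,0,0,0,0],[0,0,0,0,0,0]]]';  python3 -c "
from h import *
go(448.9,-83,97.3,95)"
```

```text
time: 36.55
eef_pos: [582.1, 320.0, -6.5]
tool_rot: [[0.992, 0.125, -0.0], [0.125, -0.992, -0.0], [-0.0, 0.0, -1.0]]
contact_force: [0.9, 0.1, -1.0]
grip_width: 0.55
grip_force: 10.0
time: 36.92
eef_pos: [582.2, 320.1, -6.3]
tool_rot: [[0.992, 0.125, 0.0], [0.125, -0.992, 0.0], [0.0, -0.0, -1.0]]
contact_force: [-0.0, 0.6, -0.2]
grip_width: 0.71
grip_force: 0.0
time: 37.67
eef_pos: [581.6, 319.8, 92.8]
tool_rot: [[0.992, 0.125, -0.001], [0.125, -0.992, -0.0], [-0.001, 0.0, -1.0]]
contact_force: [-0.4, -0.8, -0.1]
grip_width: 0.707
grip_force: 0.0
t37.7 tcp [581.6 319.8  92.8] yaw 7.2 tilt [-0.001 -0.   ] shift(tool now) [-182.1  383.    -1.9] turn z 89.9 (alt -90.1) q6 1.77 w 0.707 gf 0.0
```

```bash
python3 -m crank '[[[-14,29,0,0,0,0],[-24,51,0,0,0,0],[-24,51,0,0,0,0],[-24,51,0,0,0,0],[-24,51,0,0,0,0],[-24,51,0,0,0,0],[-24,51,0,0,0,0],[-24,48,0,0,0,0]]]' 0; python3 -m crank '[[[0,0,0,0,0,-10],[0,0,0,0,0,-10],[0,0,0,0,0,-10],[0,0,0,0,0,-10],[0,0,0,0,0,-10],[0,0,0,0,0,-10],[0,0,0,0,0,-10],[0,0,0,0,0,-10]]]';python3 -m crank '[[[0,0,0,0,0,-10],[0,0,0,0,0,0],[0,0,0,0,0,0]]]';python3 -c "
from h import *
go(448.9,-83,97.3,4)
t=imaging.camera('top');s=imaging.camera('side')
cv2.imwrite('pics/b9.png',np.hstack([cv2.resize(t['color'][180:290,150:280],(400,440)),cv2.resize(s['color'][190:310,150:270],(400,440))]))"
```

```text
time: 38.67
eef_pos: [447.7, -83.8, 92.1]
tool_rot: [[0.992, 0.125, -0.002], [0.125, -0.992, 0.001], [-0.002, -0.001, -1.0]]
contact_force: [0.4, -0.9, -0.5]
grip_width: 1.001
grip_force: 0.0
time: 39.67
eef_pos: [448.3, -82.1, 91.9]
tool_rot: [[0.043, 0.999, -0.003], [0.999, -0.043, 0.001], [0.001, -0.003, -1.0]]
contact_force: [-0.2, -0.2, -0.3]
grip_width: 0.999
grip_force: 0.0
time: 40.05
eef_pos: [449.0, -82.5, 92.8]
tool_rot: [[-0.122, 0.992, -0.001], [0.992, 0.122, 0.001], [0.001, -0.001, -1.0]]
contact_force: [-0.4, -0.1, -0.8]
grip_width: 0.998
grip_force: 0.0
t40.0 tcp [449.  -82.5  92.8] yaw 97.0 tilt [-0.001  0.001] shift(tool now) [-0.6 -0.  88.8] turn z -0.3 (alt 179.7) q6 -0.57 w 0.998 gf 0.0
```

View pics/b9.png

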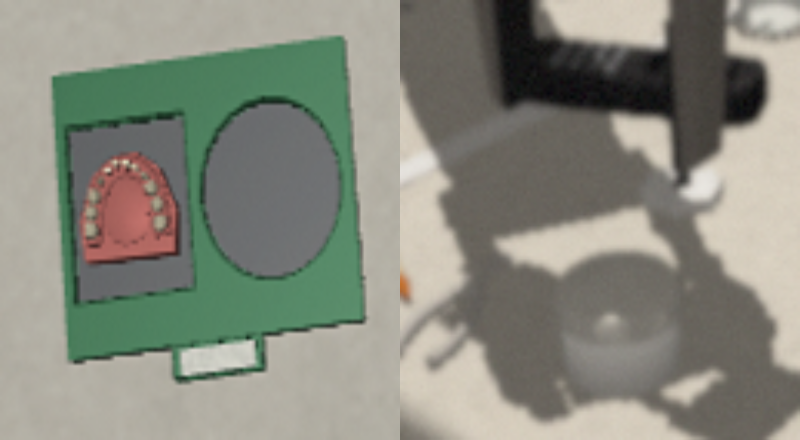

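The denture lies in the rectangular pocket at (127,210). The jar is between the fingers, so I'll grip its lid.

```bash
python3 -m crank '[[[-0.6,0,20,0,0,0],[0,0,25,0,0,0],[0,0,22,0,0,0],[0,0,15,0,0,0],[0,0,7,0,0,0],[0,0,0,0,0,0],[0,0,0,0,0,0]]]'; python3 -m crank '[[[0,0,0,0,0,0],[0,0,0,0,0,0],[0,0,0,0,0,0],[0,0,0,0,0,0],[0,0,0,0,0,0],[0,0,0,0,0,0],[0,0,0,0,0,0]]]' 255 15; python3 -m crank '[[[0,0,-15,0,0,0],[0,0,-25,0,0,0],[0,0,-30,0,0,0],[0,0,-20,0,0,0],[0,0,0,0,0,0],[0,0,0,0,0,0]]]';python3 -c "
from h import *
go(592.1,242.6,97.3,93)"
```

```text
time: 41.02
eef_pos: [450.4, -83.7, 5.3]
tool_rot: [[-0.125, 0.992, 0.001], [0.992, 0.125, -0.001], [-0.001, 0.001, -1.0]]
contact_force: [-0.2, -1.3, -0.2]
grip_width: 0.998
grip_force: 0.0
time: 41.9
eef_pos: [449.7, -83.4, 4.7]
tool_rot: [[-0.125, 0.992, 0.0], [0.992, 0.125, -0.0], [-0.0, 0.0, -1.0]]
contact_force: [-0.4, 0.0, 2.1]
grip_width: 0.614
grip_force: 15.0
time: 42.65
eef_pos: [449.2, -83.1, 94.0]
tool_rot: [[-0.125, 0.992, -0.001], [0.992, 0.125, 0.0], [0.001, -0.001, -1.0]]
contact_force: [-1.1, -1.0, -0.3]
grip_width: 0.612
grip_force: 15.0
t42.6 tcp [449.2 -83.1  94. ] yaw 97.2 tilt [-0.001  0.   ] shift(tool now) [305.2 182.6   1.1] turn z -0.1 (alt 179.9) q6 -0.57 w 0.612 gf 15.0
```

```bash
python3 -m crank '[[[25,15,0,0,0,0],[40,24,0,0,0,0],[40,24,0,0,0,0],[40,24,0,0,0,0],[40,24,0,0,0,0],[40,24,0,0,0,0],[40,24,0,0,0,0],[40.2,23.6,0,0,0,0]]]'; python3 -m crank '[[[0,0,0,0,0,0],[0,0,0,0,0,0],[0,0,0,0,0,0]]]';python3 -c "
from h import *
go(592.1,242.6,97.3,9.7)"
```

```text
time: 43.65
eef_pos: [592.0, 243.6, 92.7]
tool_rot: [[-0.125, 0.992, -0.003], [0.992, 0.125, -0.001], [-0.0, -0.003, -1.0]]
contact_force: [1.3, -0.4, -0.3]
grip_width: 0.613
grip_force: 15.0
time: 44.02
eef_pos: [592.0, 241.2, 94.0]
tool_rot: [[-0.124, 0.992, -0.001], [0.992, 0.124, -0.001], [-0.0, -0.001, -1.0]]
contact_force: [-0.1, 0.2, -0.7]
grip_width: 0.615
grip_force: 15.0
t44.0 tcp [592.  241.2  94. ] yaw 97.1 tilt [-0.001 -0.001] shift(tool now) [ 1.4  0.4 84.3] turn z -0.2 (alt 179.8) q6 0.07 w 0.615 gf 15.0
```

```bash
python3 -m crank '[[[1.2,0.4,25,0,0,0],[0,0,25,0,0,0],[0,0,20,0,0,0],[0,0,10,0,0,0],[0,0,2,0,0,0],[0,0,0,0,0,0],[0,0,0,0,0,0]]]'; python3 -m crank '[[[0,0,0.8,0,0,0],[0,0,0,0,0,0]]]';python3 -m crank '[[[0,0,0.6,0,0,0],[0,0,0,0,0,0],[0,0,0,0,0,0]]]'
```

```text
time: 44.9
eef_pos: [593.6, 243.8, 13.6]
tool_rot: [[-0.125, 0.992, 0.002], [0.992, 0.125, 0.0], [0.0, 0.002, -1.0]]
contact_force: [0.1, -0.2, -0.5]
grip_width: 0.61
grip_force: 15.0
time: 45.15
eef_pos: [592.9, 243.7, 12.0]
tool_rot: [[-0.125, 0.992, 0.0], [0.992, 0.125, 0.0], [0.0, 0.0, -1.0]]
contact_force: [0.5, 0.2, -1.2]
grip_width: 0.616
grip_force: 15.0
time: 45.52
eef_pos: [592.8, 243.6, 11.2]
tool_rot: [[-0.125, 0.992, -0.0], [0.992, 0.125, -0.0], [-0.0, -0.0, -1.0]]
contact_force: [-0.7, -0.0, -0.6]
grip_width: 0.617
grip_force: 15.0
```

```bash
python3 -m crank '[[[0,0,0.9,0,0,0],[0,0,0,0,0,0]]]';python3 -m crank '[[[0,0,0.6,0,0,0],[0,0,0,0,0,0],[0,0,0,0,0,0]]]'; python3 -m crank '[[[0,0,0,0,0,0],[0,0,0,0,0,0],[0,0,0,0,0,0]]]' 50;  python3 -m crank '[[[0,0,-15,0,0,0],[0,0,-25,0,0,0],[0,0,-30,0,0,0],[0,0,-30,0,0,0],[-30,-20,-20,0,0,0],[-40,-30,0,0,0,0],[-45,-35,0,0,0,0],[-50,-35,0,0,0,0]]]';python3 -m crank '[[[-40,-30,0,0,0,0],[-40,-30,0,0,0,0],[-40,-30,0,0,0,0],[0,0,0,0,0,0]]]'; python3 -c "
from h import *
t=imaging.camera('top');s=imaging.camera('side')
cv2.imwrite('pics/z1.png',np.hstack([cv2.resize(t['color'][170:410,130:370],(400,400)),cv2.resize(s['color'][150:270,270:470],(400,400))]))"
```

```text
time: 45.78
eef_pos: [592.7, 243.6, 10.2]
tool_rot: [[-0.125, 0.992, -0.0], [0.992, 0.125, -0.0], [-0.0, -0.0, -1.0]]
contact_force: [0.7, -0.9, -0.7]
grip_width: 0.612
grip_force: 15.0
time: 46.15
eef_pos: [592.9, 243.6, 9.7]
tool_rot: [[-0.125, 0.992, 0.0], [0.992, 0.125, 0.0], [0.0, 0.0, -1.0]]
contact_force: [0.1, 0.1, 0.4]
grip_width: 0.614
grip_force: 15.0
time: 46.52
eef_pos: [592.9, 243.6, 9.7]
tool_rot: [[-0.125, 0.992, 0.0], [0.992, 0.125, 0.0], [0.0, 0.0, -1.0]]
contact_force: [-0.4, -0.4, 1.0]
grip_width: 0.801
grip_force: 0.0
time: 47.52
eef_pos: [494.0, 63.6, 131.0]
tool_rot: [[-0.126, 0.992, 0.002], [0.992, 0.126, -0.0], [-0.001, 0.002, -1.0]]
contact_force: [0.5, -1.1, 0.0]
grip_width: 0.807
grip_force: 0.0
time: 48.02
eef_pos: [419.7, -67.8, 130.9]
tool_rot: [[-0.121, 0.993, 0.002], [0.993, 0.121, -0.001], [-0.002, 0.002, -1.0]]
contact_force: [-0.3, -0.1, -0.5]
grip_width: 0.803
grip_force: 0.0
```

View pics/z1.png

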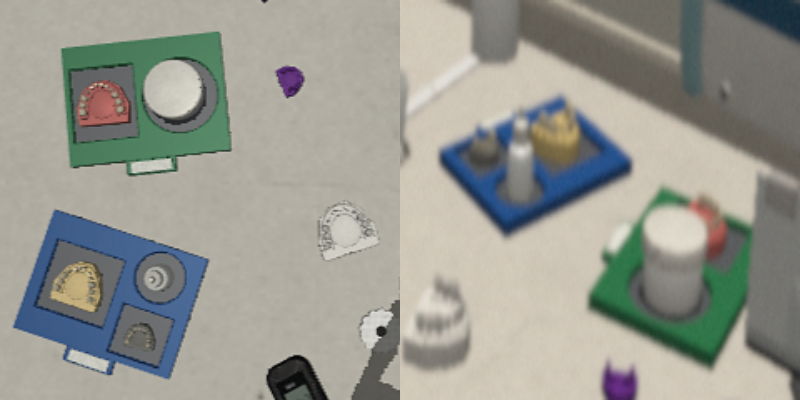

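All five items are upright in their pockets: denture (103,105), jar (175,92), yellow cast (78,287), dropper (155,280) and specimen (140,335). The white cast is untouched and the arm is clear.

```bash
python3 -c "
from rig import manip; print(manip.hand_in())"
```

```text
the job is handed in; nothing more can be done
None
```

Both kits are made up in their pans as asked and the job is handed in at about 48 s of the 112 s allowed. In the final pictures all five pieces stand upright in their pockets and the white plaster cast is where it was. The first grip on the yellow cast closed on air, because the fingertips really sit about 20 mm above the reported TCP; I allowed for that from then on.

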